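# Load the last charge ball into the sloping ball rack

## Robot

A 6-joint arm with a two-finger parallel gripper is mounted at the origin on a cart in front of the work surface, level with it; the furniture and walls round the work are solid. World frame = base frame: x ahead of the robot, y to its left, z up, the work surface at z = 0. Lengths are in mm, angles in rad, forces in N, time in s.
With the tool pointing down it reaches from about 350 to 875 mm from the base axis. Payload 4.2 kg.
Tool frame: the origin (TCP) lies midway between the tips of the shut fingers; the grasp point (between the pads) lies 19 mm behind it; y points along the fingers, x is the direction in which the jaws open and shut, and the axes are right-handed (so a half turn about y gives the same grasp; the last joint's range is limited). The gripper opens to 85 mm and grips with 20 to 120 N. Pads are 22 mm wide; open, the fingers measure 114 mm over their backs; the gripper's body (76 mm by 85 mm) begins 54 mm behind the grasp point. The pads swing forward as they close: fully open they stand 13 mm farther back than shut.
Start: joints at [1.405, 0.385, 0.008, 0, -1.194, -0.259], TCP at [257.553, 569.443, 231.312] pointing down, gripper open.
Joint ranges: [-3.14, 3.14], [-1.21, 2.06], [-1.07, 1.41], [-3.16, 2.05], [-2.99, -0.16], [-3.1, 3.1]. Speed limits (rad/s): [2.79, 2.79, 3.14, 3.14, 3.14, 3.14].

## Interface

Orientations are given as a unit quaternion [x, y, z, w].
In Python, from bench import read_state, get_image, job_done gives the robot as it stands.
- The arm moves only by the tool play_rows, never from a script. Its argument "series" is a list of rows, each a list of 7 numbers: the shift along the tool's x, y, z in m, then the turn, a rotation vector about the tool's x, y, z in rad, then the finger opening in m, from 0 to 0.0854. In form: [[x, y, z, wx, wy, wz, claw], ...]. A call has 1 to 10 rows; each row shifts and turns the pose as measured when the row begins, along the tool's axes as they then stand; what a row does not reach is not made up. A row lasts 1/10 s, in which the tool goes at most 50 mm and 8.59 degrees, less where a joint would pass 70% of its speed; a pose out of reach is approached as far as the arm can. A call with a gripper value outside its range is refused whole. The fingers move at their own pace and stop on an object; the grip force is fixed at half the most. Time passes only in rows, so rows that do not move let the fingers close. It gives the time, the measured TCP pose, the force and the opening at its end, in the units of the state.
- read_state(): the state, without advancing time (a new reading comes with each control period).
- get_image(name): name is "side" or "top"; returns a dict with "color" (400x640x3 uint8, red, green, blue), "intrinsics" (3x3 intrinsics, pixels), "origin" and "orientation" of the camera in the world. Camera axes: x right, y down, z forward; pixel columns grow to the right and rows downward; lengths in mm; the calibration is good to about 2 mm. A picture is of the moment at which its call begins. There is no depth.
- job_done(): hands the job in, once; it reports no verdict.
The state is a dict: "clock": time; "joints": joint angles; "joint_vel": joint speeds; "joint_efforts": joint torques, N m; "position": TCP position; "ee_rot": TCP orientation; "contact_force": force on the tool from outside, world axes, zero at the start; "wrist_torque": the same for the moment, N m; "gripper_width": finger opening in mm.
Only numpy, scipy, OpenCV 4.12 (cv2) and the standard library are available. Lean on these libraries where they do the work, as an engineer would, in place of code of your own. Each camera call takes 0.05 s, during which the arm holds its last target. There are 200 camera calls.

## Task

The abrasion-test charge in the sloping ball rack is one ball short: five steel balls already sit behind the spring catch and the sixth lies loose at the low end of the gutter. With a fingertip, push the loose ball up the gutter, past the catch, until the catch has sprung up behind it and it cannot roll back; then, with the ball home, push the gate arm fully shut across the gutter below it. Only push: lift nothing, keep all the balls in the gutter, and leave the small things standing round the rack where they are.

Things in the scene. Friction and masses are not known exactly. Their poses are not given: they have to be found in the camera images.
- gutter: V gutter of aluminium, 378 mm long, on the fixed grey base of the ball rack. Origin: low end, on the line where the sides of the V meet, 26 mm above the bench. +x runs up the gutter (8 degrees above level), +y left, +z square to it. Sides at 45 degrees, up to z = 0.025; lip 18 mm high at x = 0. A ball in it has its centre at y = 0, z = 0.033, its upper half clear of the sides
- catch_place (a point): tip of the catch when it is up, in the slot along the bottom of the gutter (gutter x = 0.082, z = 0.022)
- loaded_place (a point): where the centre of the ball that rests on the raised catch lies (gutter x = 0.104, z = 0.033). The catch springs up fully behind the sixth ball once its centre has come this far or a little farther; pushed on, it can go 10 mm higher before the row meets the end stop
- loose_ball: the loose sixth steel ball, 47 mm across, 0.42 kg, smooth, lightly oiled; origin at its centre. At the start it rests on the lip at the low end of the gutter (gutter x = 0.018), below the catch and below the gate. It rolls back if let go before it is past the catch. Over the last 47 mm it pushes the five others up too (6 to 10 N)
- ball_1: charge ball 1 of the five loaded, counted from the catch upward: steel ball, 47 mm across, 0.42 kg, smooth, lightly oiled; origin at its centre
- ball_2: charge ball 2 of the five loaded, counted from the catch upward: steel ball, 47 mm across, 0.42 kg, smooth, lightly oiled; origin at its centre
- ball_3: charge ball 3 of the five loaded, counted from the catch upward: steel ball, 47 mm across, 0.42 kg, smooth, lightly oiled; origin at its centre
- ball_4: charge ball 4 of the five loaded, counted from the catch upward: steel ball, 47 mm across, 0.42 kg, smooth, lightly oiled; origin at its centre
- ball_5: charge ball 5 of the five loaded, counted from the catch upward: steel ball, 47 mm across, 0.42 kg, smooth, lightly oiled; origin at its centre
- catch (a joint): one-way spring catch: a dark steel blade 6 mm wide in the slot of the gutter, hinged below and downhill of its tip. 0 = up (tip 22 mm above the V's line, holding the balls), about 0.3 rad = pressed down by a ball rolling over it. A ball going uphill presses it down, and it springs up by itself (about 1 N)
- gate (a joint): the gate: a flat steel arm that turns level on an upright pin at the left edge of the gutter. 0 = shut: straight across the gutter at gutter x = 0.070, 7 mm below the loaded sixth ball, where it stops. Positive = open, the free end swung downhill (1.57 = straight downhill) and on out to the left. Starts at 1.7 to 2.4 rad, stays where it is left, moves with about 0.6 N at its free end
- gate_pivot (a point): centre of the gate's pin at mid-height of the arm (gutter x = 0.070, y = 0.036, z = 0.034)
- gate_tab (a point): middle of the upright round tab (12 mm thick) at the free end of the gate arm, 62 mm from the pin. The arm is 7 mm thick and stands from 26 to 42 mm above the V's line, the tab from 25 to 59 mm; this point is 48 mm above the V's line
- moisture_tin_0: open aluminium tin, 60 mm across, 26 mm high, right of the rack; bystander, origin under its centre
- moisture_tin_1: open aluminium tin, 60 mm across, 26 mm high, right of the rack, farther off; bystander, origin under its centre
- sample_jar_2: capped round jar, 56 mm across, 73 mm high, right of the rack near its high end; bystander, origin under its centre
- spatula: lab spatula with a black handle, 187 x 13 x 13 mm, lying right of the rack's low end, roughly along it; bystander, origin under its centre
Not all that is in view belongs to the job. What is shaped like the loose_ball but purple or yellow is not meant.

How it is judged:
By the outcome, as a careful person would: the job done as asked, in the order asked, and still so for the second after the job is handed in, with the robot touching nothing.
It also fails if it takes over 51 s, if anything falls off the work surface, if the arm or the gripper's body presses on something with over 40 N, if the wrist force passes 120 N, or if a joint passes its speed limit or range.

## Working session

There is one attempt and no reset: what is moved stays moved. The work goes in short steps, Python scripts to look and compute and a tool call to move; the robot and the scene stay as the last step left them, time stands still between calls to the robot, and variables do not carry over. Pictures are saved under pics/ and viewed, about 8 in all and at most 12, crops included, and the job is handed in when it is done.

Besides the shell and the picture viewer there is one more tool, called after "Emit:" as name(argument=value, ...) on one line, values as JSON. play_rows: Moves the arm, as the interface text tells. Its arguments: {"type":"object","properties":{"series":{"type":"array","items":{"type":"array","items":{"type":"number"}}}},"required":["series"]}

```bash
mkdir -p pics; ls; python3 - <<'E'
from bench import *
import cv2
for n in ("side","top"):
    d=get_image(n); cv2.imwrite(f"pics/{n}0.png",d["color"][:,:,::-1]); print(n,d["intrinsics"],d["origin"],d["orientation"])
print(read_state())
E
```

```text
pics
side [[431.62847081   0.         316.79903755]
 [  0.         431.62847081 204.94804541]
 [  0.           0.           1.        ]] [ 334.52026551 -831.00209048  530.81178677] [ 0.85693884 -0.14927299  0.08516072 -0.48592288]
top [[399.83024552   0.         314.63716641]
 [  0.         399.83024552 204.41916964]
 [  0.           0.           1.        ]] [ 388.90244096 -117.84900593  960.72439445] [-0.68772804  0.71587906 -0.08732237  0.08319927]
{'clock': 0.1, 'joints': array([ 1.40459206e+00,  3.85455045e-01,  6.75722932e-03, -4.39041279e-04,
       -1.19401012e+00, -2.58591196e-01]), 'joint_vel': array([-9.43434794e-05, -3.30327803e-03,  3.79365822e-03,  2.70681122e-03,
       -7.03168169e-05, -1.57354428e-03]), 'joint_efforts': array([-3.98309294e-04, -3.93319452e+01,  1.88929170e+01,  4.19790521e+00,
       -2.55088926e-03,  3.40134960e-06]), 'position': array([257.3560267 , 568.97424704, 230.34318027]), 'ee_rot': array([ 0.38387562, -0.59379481,  0.59459932, -0.38275172]), 'contact_force': array([ 0.02881735,  0.1476575 , -0.45358416]), 'wrist_torque': array([ 0.06988094, -0.03889515,  0.06200568]), 'gripper_width': 85.08522882460565}
```

View pics/side0.png

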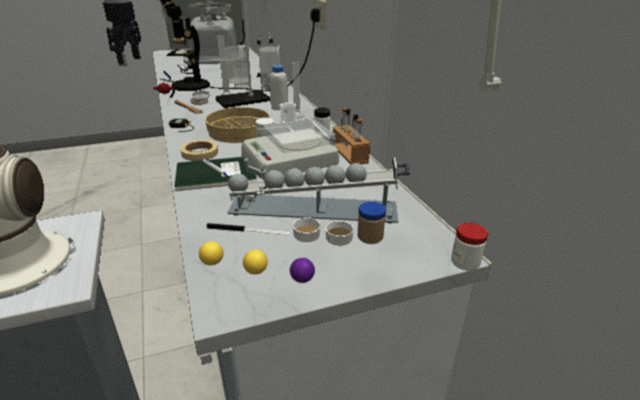

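View pics/top0.png

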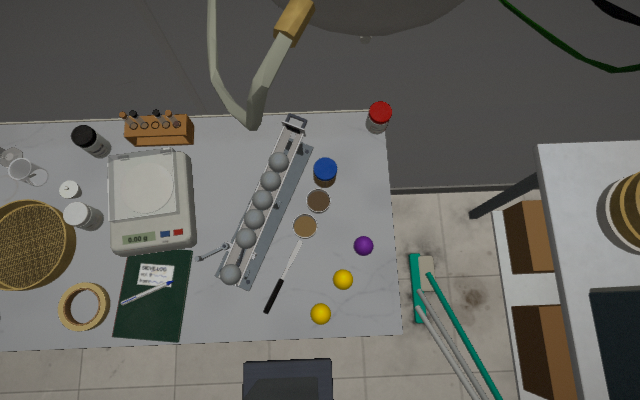

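The top view shows the loose ball at about (231,273), the row of five running up to (278,161), and the gate arm pointing left from about (228,244) to its tab at (200,259). The side view shows the same, with the loose ball at (238,183). I'll crop in for accurate ball centres.

```bash
python3 - <<'E'
import cv2, numpy as np
a=cv2.imread("pics/top0.png")[105:300,185:335]; b=cv2.imread("pics/side0.png")[150:225,215:415]
A=cv2.resize(a,None,fx=3,fy=3,interpolation=cv2.INTER_CUBIC)
B=cv2.resize(b,None,fx=3,fy=3,interpolation=cv2.INTER_CUBIC)
# A 585x450, B 225x600 rotate-> place separately
cv2.imwrite("pics/cropA.png",A); cv2.imwrite("pics/cropB.png",cv2.resize(b,None,fx=4,fy=4,interpolation=cv2.INTER_CUBIC))
E
```

```text
(no output)
```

View pics/cropA.png

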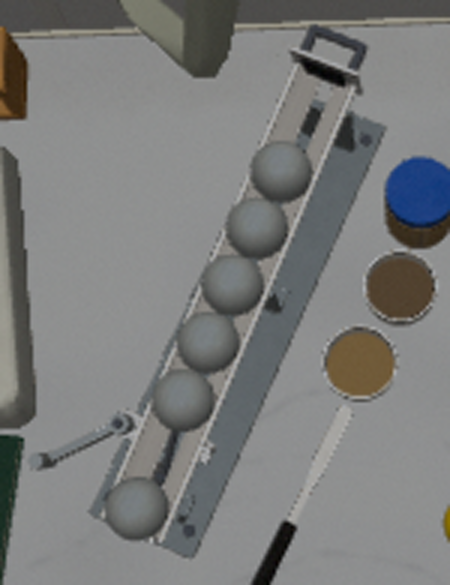

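View pics/cropB.png

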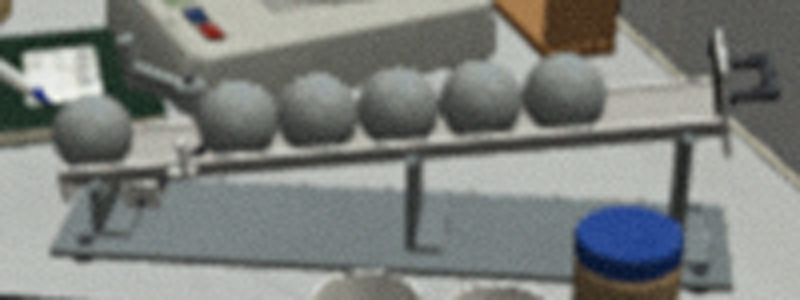

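Crop A has the loose ball at (137,508), the row from (183,400) to (281,171), the gate pin at (123,422) and the tab at (40,461). Crop B has the loose ball at (93,131) and the row from (238,116) to (565,91). Next I fit the gutter pose and gate angle.

```bash
cat > geo.py <<'E'
import numpy as np
from scipy.optimize import least_squares
from scipy.spatial.transform import Rotation as R
CAM={}
def cams():
    from bench import get_image
    for n in("side","top"):
        d=get_image(n); CAM[n]=(d["intrinsics"],np.array(d["origin"]),R.from_quat(d["orientation"]))
    return CAM
def proj(n,P):
    K,o,r=CAM[n]; c=r.inv().apply(np.atleast_2d(P)-o)@K.T; return c[:,:2]/c[:,2:]
def g2w(p,P):  # gutter mm -> world
    x,y,z,yaw=p; return R.from_euler('ZY',[yaw,-np.radians(8)]).apply(P)+[x,y,z]
E
python3 - <<'E'
from geo import *; cams()
xs=[18]+[104+47*i for i in range(5)]
G=np.array([[x,0,33] for x in xs],float)
A=np.array([(137,508),(183,400),(208,342),(232,284),(257,227),(281,171)])
B=np.array([(93,131),(238,116),(318,110),(399,104),(481,97),(565,91)])
ta=lambda u:(np.array(u)+.5)/3-.5+[185,105]
tb=lambda u:(np.array(u)+.5)/4-.5+[215,150]
f=lambda p:np.r_[(proj("top",g2w(p,G))-ta(A)).ravel(),(proj("side",g2w(p,G))-tb(B)).ravel(),(p[2]-26)/4]
best=min((least_squares(f,[400,0,26,y],x_scale=[10,10,10,.1]) for y in(0,-.4,.4,-.8,1.2,-1.5)),key=lambda s:s.cost)
p=best.x; print(p,best.cost); print(np.round(f(p),2))
gt=lambda a,z=48:g2w(p,[70-62*np.sin(a),36-62*np.cos(a)*1.0,z])
h=lambda a:np.r_[(proj("top",gt(a[0],59))-ta((40,459))).ravel(),(proj("side",gt(a[0],59))-tb((125,38))).ravel()]
for a0 in(1.7,2.2):
    s=least_squares(h,[a0]); print(s.x,np.round(h(s.x),2),gt(s.x[0]))
print(proj("top",g2w(p,[70,36,42])),ta((123,422)))
for q in ([18,0,33],[104,0,33],[0,0,0],[378,0,0],[70,36,34]): print(q,g2w(p,q))
np.save("p.npy",p)
E
```

```text
[ 4.49051769e+02  7.12704434e+01  2.66606938e+01 -4.36962507e-01] 5.109058466387663
[ 0.04 -0.97  0.09 -0.86  0.05 -0.9   0.28 -0.77  0.11 -0.8   0.2  -1.
 -0.8  -0.13 -1.05  0.61 -0.98  0.44 -0.88  0.24 -0.73  0.26 -0.78  0.01
  0.17]
[2.28588634] [-1.63  0.04 -1.38 -1.1 ] [496.2423654  133.83043749  77.42068996]
[2.28588654] [-1.63  0.04 -1.38 -1.1 ] [496.24237647 133.83044247  77.42069107]
[[224.04017446 245.00689608]] [225.66666667 245.33333333]
[18, 0, 33] [461.04060937  65.67075442  61.84465585]
[104, 0, 33] [538.20185136  29.63065889  73.81354253]
[0, 0, 0] [449.05176891  71.27044338  26.66069376]
[378, 0, 0] [788.20234419 -87.13834859  79.26812592]
[70, 36, 34] [522.80496329  76.55545124  70.07192516]
```

```bash
cat > plan.py <<'E'
from geo import *
from bench import read_state
p=np.load("p.npy"); yaw=p[3]
gx=np.array([np.cos(yaw),np.sin(yaw),0])   # horizontal uphill
def plan(wps,n,tilt_sign=None,tgt=None):
    """wps gutter-mm TCP targets, n rows each; tgt = tool rotation. prints rows"""
    s=read_state(); pos=s["position"]; r=R.from_quat(s["ee_rot"]); tgt=tgt or r
    rows=[]
    for w,k in zip(wps,n):
        W=g2w(p,w); d=(W-pos)/k; rv=(r.inv()*tgt).as_rotvec()/k
        for i in range(k):
            rows.append(np.r_[r.inv().apply(d)/1000,rv]); r=r*R.from_rotvec(rv); pos=pos+d
    for q in rows: print(np.round(q,4).tolist())
def w2g(P): return R.from_euler('ZY',[yaw,-np.radians(8)]).inv().apply(np.array(P)-p[:3])
def target(sign):
    z=sign*gx; y=np.array([0,0,-1.]); return R.from_matrix(np.c_[np.cross(y,z),y,z])
def st():
    s=read_state(); print(s["clock"],"g",w2g(s["position"]).round(1),"w",s["position"].round(1),"F",s["contact_force"].round(2),s["gripper_width"].round(1),s["joints"].round(2), "err",(R.from_quat(s["ee_rot"]).inv()*target(TS)).as_rotvec().round(3))
TS=1
E
python3 - <<'E'
from plan import *
s=read_state(); r=R.from_quat(s["ee_rot"]); print(r.as_matrix().round(2))
for sg in(1,-1): print(sg,(r.inv()*target(sg)).as_rotvec().round(3))
cams()
print(proj("top",g2w(p,[[58,75,31],[46,85,31],[60,90,31]])))
print(w2g([257,569,231]))
for sg in (1,-1):
  print(sg); plan([[-28,0,150]],[16],tgt=target(sg))
E
```

```text
[[-0.41 -0.    0.91]
 [-0.91 -0.   -0.41]
 [ 0.   -1.    0.  ]]
1 [-0.     0.012  0.001]
-1 [ 2.00e-03 -3.13e+00  0.00e+00]
[[207.63911488 243.34997624]
 [201.49128569 246.59030116]
 [202.02761042 239.97105855]]
[-352.45883469  369.68926337  255.88232442]
1
[0.0234, 0.0037, 0.0207, -0.0, 0.0008, 0.0]
[0.0234, 0.0037, 0.0207, -0.0, 0.0008, 0.0]
[0.0234, 0.0037, 0.0207, -0.0, 0.0008, 0.0]
[0.0233, 0.0037, 0.0208, -0.0, 0.0008, 0.0]
[0.0233, 0.0037, 0.0208, -0.0, 0.0008, 0.0]
[0.0233, 0.0037, 0.0208, -0.0, 0.0008, 0.0]
[0.0233, 0.0037, 0.0208, -0.0, 0.0008, 0.0]
[0.0233, 0.0037, 0.0208, -0.0, 0.0008, 0.0]
[0.0233, 0.0037, 0.0208, -0.0, 0.0008, 0.0]
[0.0232, 0.0037, 0.0209, -0.0, 0.0008, 0.0]
[0.0232, 0.0037, 0.0209, -0.0, 0.0008, 0.0]
[0.0232, 0.0037, 0.0209, -0.0, 0.0008, 0.0]
[0.0232, 0.0037, 0.0209, -0.0, 0.0008, 0.0]
[0.0232, 0.0037, 0.0209, -0.0, 0.0008, 0.0]
[0.0232, 0.0037, 0.0209, -0.0, 0.0008, 0.0]
[0.0232, 0.0037, 0.021, -0.0, 0.0008, 0.0]
-1
[0.0234, 0.0037, 0.0207, 0.0001, -0.1956, 0.0]
[0.027, 0.0037, 0.0158, 0.0001, -0.1956, 0.0]
[0.0295, 0.0037, 0.0102, 0.0001, -0.1956, 0.0]
[0.0309, 0.0037, 0.0043, 0.0001, -0.1956, 0.0]
[0.0312, 0.0037, -0.0018, 0.0001, -0.1956, 0.0]
[0.0302, 0.0037, -0.0078, 0.0001, -0.1956, 0.0]
[0.0281, 0.0037, -0.0136, 0.0001, -0.1956, 0.0]
[0.025, 0.0037, -0.0188, 0.0001, -0.1956, 0.0]
[0.0208, 0.0037, -0.0233, 0.0001, -0.1956, 0.0]
[0.0159, 0.0037, -0.0269, 0.0001, -0.1956, 0.0]
[0.0104, 0.0037, -0.0294, 0.0001, -0.1956, 0.0]
[0.0045, 0.0037, -0.0309, 0.0001, -0.1956, 0.0]
[-0.0016, 0.0037, -0.0312, 0.0001, -0.1956, 0.0]
[-0.0076, 0.0037, -0.0303, 0.0001, -0.1956, 0.0]
[-0.0134, 0.0037, -0.0282, 0.0001, -0.1956, 0.0]
[-0.0186, 0.0037, -0.0251, 0.0001, -0.1956, 0.0]
```

Emit:
play_rows(series=[[0.023,0.0025,0.021,0,0.001,0,0],[0.023,0.0025,0.021,0,0.001,0,0],[0.023,0.0025,0.021,0,0.001,0,0],[0.023,0.0025,0.021,0,0.001,0,0],[0.023,0.0025,0.021,0,0.001,0,0],[0.023,0.0025,0.021,0,0.001,0,0],[0.023,0.0025,0.021,0,0.001,0,0],[0.023,0.0025,0.021,0,0.001,0,0],[0.023,0.0025,0.021,0,0.001,0,0],[0.023,0.0025,0.021,0,0.001,0,0]])

```text
clock: 1.3
position: [354.7, 265.0, 204.3]
ee_rot: [-0.382, 0.595, -0.595, 0.383]
contact_force: [0.3, -0.3, -0.7]
gripper_width: 0.2
```

```bash
python3 -c "
from plan import *
st(); plan([[-35,0,90]],[10],tgt=target(1))"
```

```text
Traceback (most recent call last):
  File "plan.py", line 18, in st
    s=read_state(); print(s["clock"],"g",w2g(s["position"]).round(1),"w",s["position"].round(1),"F",s["contact_force"].round(2),s["gripper_width"].round(1),s["joints"].round(2), "err",(R.from_quat(s["ee_rot"]).inv()*target(TS)).as_rotvec().round(3))
                                                                                                                                ^^^^^^^^^^^^^^^^^^^^^^^^
AttributeError: 'float' object has no attribute 'round'
```

```bash
sed -i 's/s\["gripper_width"\].round(1)/round(s["gripper_width"],1)/' plan.py; python3 -c "
from plan import *
st(); plan([[-35,0,90]],[9],tgt=target(1))"
```

```text
1.3 g [-141.2  135.6  199.2] w [354.7 265.  204.3] F [ 0.26 -0.34 -0.65] 0.2 [ 1.01  0.09 -0.46  0.   -1.02  0.13] err [-0.     0.008 -0.001]
[0.0152, 0.0104, 0.0132, -0.0, 0.0009, -0.0001]
[0.0152, 0.0104, 0.0133, -0.0, 0.0009, -0.0001]
[0.0152, 0.0104, 0.0133, -0.0, 0.0009, -0.0001]
[0.0151, 0.0104, 0.0133, -0.0, 0.0009, -0.0001]
[0.0151, 0.0104, 0.0133, -0.0, 0.0009, -0.0001]
[0.0151, 0.0104, 0.0133, -0.0, 0.0009, -0.0001]
[0.0151, 0.0104, 0.0133, -0.0, 0.0009, -0.0001]
[0.0151, 0.0104, 0.0133, -0.0, 0.0009, -0.0001]
[0.0151, 0.0104, 0.0134, -0.0, 0.0009, -0.0001]
```

Emit:
play_rows(series=[[0.015,0.01,0.013,0,0.001,0,0],[0.015,0.01,0.013,0,0.001,0,0],[0.015,0.01,0.013,0,0.001,0,0],[0.015,0.01,0.013,0,0.001,0,0],[0.015,0.01,0.013,0,0.001,0,0],[0.015,0.01,0.013,0,0.001,0,0],[0.015,0.01,0.013,0,0.001,0,0],[0.015,0.01,0.013,0,0.001,0,0],[0.01,0.005,0.01,0,0.001,0,0],[0,0,0,0,0,0,0]])

```text
clock: 2.3
position: [405.3, 89.7, 117.6]
ee_rot: [-0.376, 0.598, -0.597, 0.38]
contact_force: [-0.3, 0.0, 0.7]
gripper_width: -0.2
```

```bash
python3 -c "
from plan import *
st(); plan([[-33,0,31]],[6],tgt=target(1))"
```

```text
2.3 g [-34.3  -1.8  96.7] w [405.3  89.7 117.6] F [-0.29  0.03  0.73] -0.2 [ 0.61  0.16 -0.64 -0.   -0.76  0.52] err [-0.001 -0.006 -0.007]
[-0.0002, 0.0108, 0.0017, -0.0002, -0.0009, -0.0012]
[-0.0002, 0.0108, 0.0017, -0.0002, -0.0009, -0.0012]
[-0.0003, 0.0108, 0.0017, -0.0002, -0.0009, -0.0012]
[-0.0003, 0.0108, 0.0017, -0.0002, -0.0009, -0.0012]
[-0.0003, 0.0108, 0.0017, -0.0002, -0.0009, -0.0012]
[-0.0003, 0.0108, 0.0017, -0.0002, -0.0009, -0.0012]
```

Emit:
play_rows(series=[[0,0.011,0.001,0,-0.001,-0.001,0],[0,0.011,0.001,0,-0.001,-0.001,0],[0,0.011,0.001,0,-0.001,-0.001,0],[0,0.011,0.001,0,-0.001,-0.001,0],[0,0.011,0.001,0,-0.001,-0.001,0],[-0.001,0.008,0.001,0,-0.001,-0.001,0],[0,0,0,0,0,0,0]])

```text
clock: 3.0
position: [414.5, 92.6, 55.7]
ee_rot: [0.377, -0.596, 0.596, -0.384]
contact_force: [-0.6, -0.8, -0.4]
gripper_width: 0.1
```

```bash
python3 -c "
from plan import *
from bench import get_image
import cv2
st(); plan([[-33,0,31]],[1],tgt=target(1)); plan([[-15,0,31]],[6],tgt=target(1))
a=get_image('top')['color'][170:320,150:300,::-1]; b=get_image('side')['color'][80:230,170:320,::-1]
cv2.imwrite('pics/c1.png',cv2.resize(cv2.hconcat([a,b]),None,fx=2.6,fy=2.6,interpolation=cv2.INTER_CUBIC))"
```

```text
3.0 g [-35.9   4.7  34.4] w [414.5  92.6  55.7] F [-0.58 -0.8  -0.37] 0.1 [ 0.61  0.28 -0.7   0.   -0.58  0.53] err [-0.007  0.002 -0.009]
[0.0047, 0.0029, 0.0033, -0.0068, 0.0025, -0.0086]
[0.0008, 0.0001, 0.0035, -0.0011, 0.0004, -0.0014]
[0.0008, 0.0001, 0.0035, -0.0011, 0.0004, -0.0014]
[0.0008, 0.0001, 0.0035, -0.0011, 0.0004, -0.0014]
[0.0008, 0.0001, 0.0035, -0.0011, 0.0004, -0.0014]
[0.0008, 0.0001, 0.0035, -0.0011, 0.0004, -0.0014]
[0.0008, 0.0001, 0.0035, -0.0011, 0.0004, -0.0014]
```

View pics/c1.png

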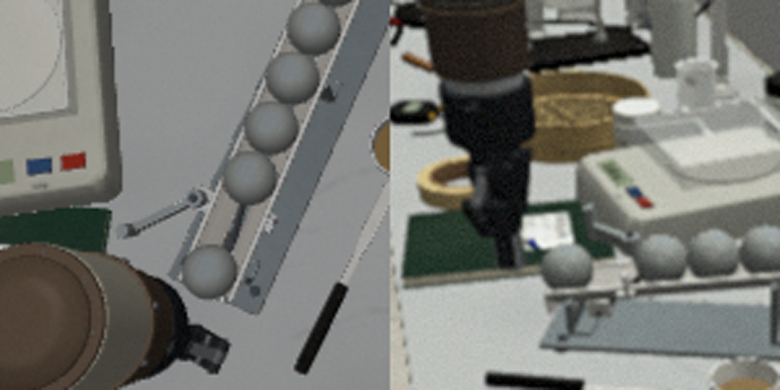

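The top crop shows the loose ball at (208,272), with the gate unchanged. The side crop shows the fingertip at (510,262), downhill of the ball at (568,267). I'll check the projected TCP against the picture.

```bash
python3 -c "
from plan import *
cams(); s=read_state(); P=s['position']; u=np.array([[0,0,0],[0,0,19],[0,0,73],[0,0,120]])
print((proj('top',P+u)-[150,170])*2.6); print((proj('side',P+u)-[170,80])*2.6+[390,0])
for q in ([18,0,33],): print((proj('top',g2w(p,q))-[150,170])*2.6,(proj('side',g2w(p,q))-[170,80])*2.6+[390,0])
"
```

```text
[[177.80162969 324.61661687]
 [172.47625212 324.16213728]
 [156.01791532 322.75754614]
 [139.85723611 321.37835776]]
[[508.3911397  265.74221229]
 [505.84932359 246.91659754]
 [498.34759799 191.35608879]
 [491.46235475 140.36147262]]
[[208.96427792 267.87587056]] [[564.39353211 265.83485897]]
```

Emit:
play_rows(series=[[0.004,0.002,0.002,-0.003,0.001,-0.004,0],[0.001,0.001,0.003,-0.003,0.001,-0.004,0],[0,0,0.003,0,0,0,0],[0,0,0,0,0,0,0]])

```text
clock: 3.6
position: [421.2, 84.5, 54.8]
ee_rot: [0.378, -0.596, 0.597, -0.382]
contact_force: [-0.6, 0.6, 0.7]
gripper_width: -0.2
```

```bash
python3 -c "
from plan import *
st(); plan([[20,0,31]],[10],tgt=target(1))" | head -3
```

```text
3.6 g [-26.6   0.2  32.1] w [421.2  84.5  54.8] F [-0.64  0.59  0.74] -0.2 [ 0.58  0.29 -0.69  0.   -0.59  0.55] err [-0.003 -0.    -0.005]
[0.0, -0.0005, 0.0046, -0.0003, -0.0, -0.0005]
[0.0, -0.0005, 0.0046, -0.0003, -0.0, -0.0005]
```

Emit:
play_rows(series=[[0,-0.0004,0.005,0,0,0,0],[0,-0.0005,0.005,0,0,0,0],[0,-0.0005,0.005,0,0,0,0],[0,-0.0005,0.005,0,0,0,0],[0,-0.0005,0.005,0,0,0,0],[0,-0.0005,0.005,0,0,0,0],[0,-0.0005,0.005,0,0,0,0]])

```text
clock: 4.3
position: [453.7, 67.7, 58.0]
ee_rot: [-0.379, 0.597, -0.596, 0.38]
contact_force: [-1.8, 1.2, 1.8]
gripper_width: 0.1
```

```bash
python3 -c "
from plan import *
st(); plan([[45,0,31]],[8],tgt=target(1))" | head -3
```

```text
4.3 g [10.  -1.3 30.2] w [453.7  67.7  58. ] F [-1.77  1.19  1.76] 0.1 [ 0.5   0.32 -0.61 -0.   -0.63  0.63] err [-0.    -0.001 -0.002]
[-0.0002, -0.0007, 0.0043, -0.0, -0.0001, -0.0002]
[-0.0002, -0.0007, 0.0043, -0.0, -0.0001, -0.0002]
```

Emit:
play_rows(series=[[-0.0003,-0.001,0.0045,0,0,0,0],[-0.0003,-0.001,0.0045,0,0,0,0],[-0.0002,-0.0008,0.0045,0,0,0,0],[0,-0.0007,0.0045,0,0,0,0],[0,-0.0007,0.0045,0,0,0,0],[0,-0.0007,0.0045,0,0,0,0],[0,-0.0007,0.0045,0,0,0,0]])

```text
clock: 5.0
position: [467.7, 52.1, 58.9]
ee_rot: [-0.388, 0.604, -0.592, 0.366]
contact_force: [-9.2, 4.6, 2.3]
gripper_width: 0.0
```

```bash
python3 -c "
from plan import *
st(); plan([[74,0,31]],[8],tgt=target(1))" | head -3
```

```text
5.0 g [29.3 -9.5 28.4] w [467.7  52.1  58.9] F [-9.16  4.61  2.26] 0.0 [ 0.45  0.35 -0.55 -0.02 -0.7   0.69] err [ 0.031 -0.008  0.018]
[-0.0012, -0.0013, 0.0054, 0.0038, -0.0011, 0.0023]
[-0.0012, -0.0013, 0.0054, 0.0038, -0.0011, 0.0023]
```

Emit:
play_rows(series=[[-0.005,-0.002,0,0.015,-0.004,0.009,0],[-0.004,-0.002,0.001,0.015,-0.004,0.009,0],[-0.002,-0.001,0.002,0.008,0,0.004,0]])

```text
clock: 5.3
position: [470.9, 59.2, 62.0]
ee_rot: [0.38, -0.596, 0.598, -0.378]
contact_force: [-6.3, 1.4, 0.1]
gripper_width: 0.2
```

```bash
python3 -c "
from plan import *
st(); plan([[74,0,31]],[8],tgt=target(1))" | head -3
```

```text
5.3 g [29.6 -1.7 31.5] w [470.9  59.2  62. ] F [-6.26  1.38  0.08] 0.2 [ 0.47  0.34 -0.57  0.   -0.66  0.66] err [-0.    -0.002  0.003]
[-0.0002, -0.0007, 0.0055, -0.0, -0.0003, 0.0004]
[-0.0002, -0.0007, 0.0055, -0.0, -0.0003, 0.0004]
```

Emit:
play_rows(series=[[-0.001,-0.0009,0.006,0.003,-0.001,0.002,0],[-0.001,-0.0009,0.006,0.003,-0.001,0.002,0],[-0.001,-0.0009,0.006,0.003,-0.001,0.002,0],[-0.001,-0.0009,0.006,0.003,-0.001,0.002,0]])

```text
clock: 5.7
position: [480.8, 51.9, 62.2]
ee_rot: [-0.384, 0.598, -0.596, 0.374]
contact_force: [-10.0, 6.2, 1.8]
gripper_width: 0.3
```

```bash
python3 -c "
from plan import *
st(); plan([[74,0,31]],[8],tgt=target(1))" | head -3
```

```text
5.7 g [41.5 -4.2 30.1] w [480.8  51.9  62.2] F [-10.03   6.21   1.77] 0.3 [ 0.44  0.36 -0.54 -0.   -0.69  0.69] err [ 0.01  -0.002  0.01 ]
[-0.0005, -0.0007, 0.004, 0.0012, -0.0002, 0.0012]
[-0.0005, -0.0007, 0.004, 0.0012, -0.0002, 0.0012]
```

Emit:
play_rows(series=[[-0.003,-0.0015,0.006,0.006,-0.001,0.006,0],[-0.003,-0.0013,0.006,0.004,-0.001,0.004,0],[-0.002,-0.0013,0.006,0.004,-0.001,0.004,0],[-0.002,-0.0013,0.006,0.004,-0.001,0.003,0],[-0.002,-0.0013,0.006,0.004,-0.001,0.003,0]])

```text
clock: 6.2
position: [493.0, 47.2, 63.3]
ee_rot: [-0.388, 0.601, -0.593, 0.37]
contact_force: [-10.2, 4.6, 2.2]
gripper_width: -0.1
```

```bash
python3 -c "
from plan import *
st(); plan([[74,0,31]],[8],tgt=target(1))" | head -3
```

```text
6.2 g [54.7 -3.2 29.3] w [493.   47.2  63.3] F [-10.22   4.61   2.2 ] -0.1 [ 0.42  0.38 -0.5  -0.01 -0.72  0.72] err [ 0.022 -0.002  0.014]
[-0.0004, -0.0006, 0.0024, 0.0028, -0.0003, 0.0018]
[-0.0004, -0.0006, 0.0024, 0.0028, -0.0003, 0.0018]
```

Emit:
play_rows(series=[[-0.003,-0.002,0.006,0.01,-0.001,0.007,0],[-0.002,-0.002,0.006,0.008,-0.001,0.006,0],[-0.002,-0.0015,0.006,0.005,-0.001,0.004,0],[-0.002,-0.0015,0.006,0.005,-0.001,0.004,0],[-0.002,-0.0015,0.006,0.005,-0.001,0.003,0]])

```text
clock: 6.7
position: [505.9, 42.1, 65.9]
ee_rot: [-0.387, 0.601, -0.593, 0.371]
contact_force: [-8.6, 4.1, 2.3]
gripper_width: -0.0
```

```bash
python3 -c "
from plan import *
st()"
```

```text
6.7 g [68.7 -2.4 29.9] w [505.9  42.1  65.9] F [-8.63  4.07  2.33] -0.0 [ 0.4   0.39 -0.47 -0.01 -0.74  0.74] err [ 0.023 -0.003  0.013]
```

Emit:
play_rows(series=[[-0.002,-0.0015,0.006,0.006,-0.001,0.004,0],[-0.002,-0.0015,0.006,0.006,-0.001,0.004,0]])

```text
clock: 6.9
position: [510.6, 39.9, 66.6]
ee_rot: [-0.388, 0.602, -0.592, 0.37]
contact_force: [-9.5, 5.2, 3.2]
gripper_width: -0.4
```

```bash
python3 -c "
from plan import *
st()
from bench import get_image
import cv2
a=get_image('top')['color'][105:300,185:335,::-1]; b=get_image('side')['color'][110:240,200:400,::-1]
a=cv2.resize(a,None,fx=2,fy=2,interpolation=cv2.INTER_CUBIC);b=cv2.resize(b,(480,312),interpolation=cv2.INTER_CUBIC)
b=cv2.copyMakeBorder(b,0,78,0,0,cv2.BORDER_CONSTANT)
cv2.imwrite('pics/c2.png',cv2.hconcat([a,b]))"
```

```text
6.9 g [73.9 -2.4 29.9] w [510.6  39.9  66.6] F [-9.5   5.19  3.19] -0.4 [ 0.39  0.4  -0.45 -0.01 -0.75  0.75] err [ 0.025 -0.003  0.015]
```

View pics/c2.png

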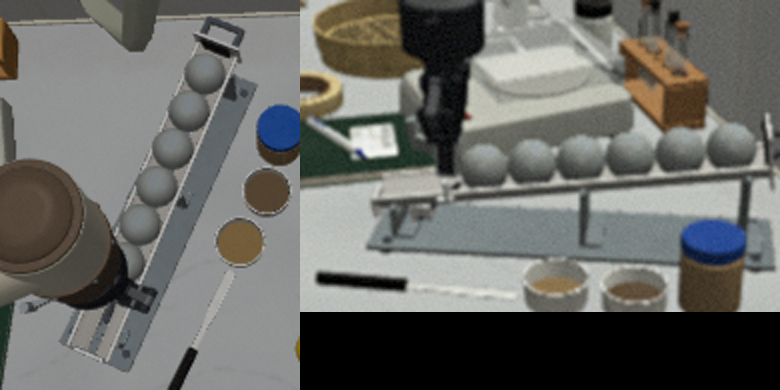

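The side crop has the sixth ball at (485,165), which puts it at gutter x ≈ 110, and all six balls touch in a row. I'll back off slowly and check that it holds.

Emit:
play_rows(series=[[0,0,-0.003,0.01,-0.001,0.007,0],[-0.001,-0.0005,-0.004,0.005,0,0.004,0],[0,0,-0.004,0,0,0,0],[0,0.0005,-0.004,0,0,0,0],[0,0.0005,-0.004,0,0,0,0],[0,0.0005,-0.004,0,0,0,0],[0,0,0,0,0,0,0]])

```text
clock: 7.7
position: [494.6, 52.7, 68.1]
ee_rot: [-0.378, 0.596, -0.596, 0.382]
contact_force: [0.1, 0.5, -0.6]
gripper_width: 0.1
```

```bash
python3 -c "
from plan import *
st()
from bench import get_image
import cv2
b=get_image('side')['color'][150:225,215:415,::-1]
cv2.imwrite('pics/c3.png',cv2.resize(b,None,fx=4,fy=4,interpolation=cv2.INTER_CUBIC))"
```

```text
7.7 g [54.4  2.5 34.2] w [494.6  52.7  68.1] F [ 0.07  0.51 -0.55] 0.1 [ 0.43  0.36 -0.51 -0.   -0.69  0.7 ] err [-0.003  0.001 -0.006]
```

View pics/c3.png

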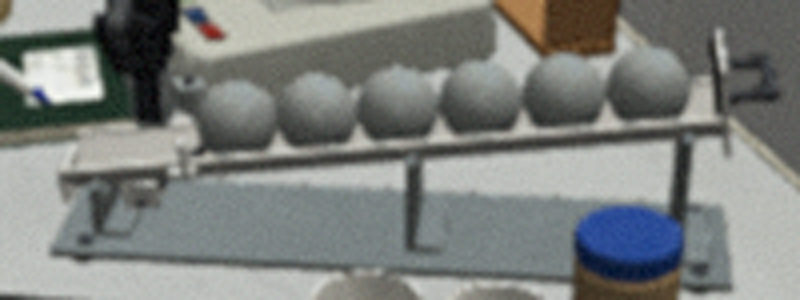

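The sixth ball rests at (238,115), exactly where ball 1 lay at the start (x = 104), and the finger is 15 mm clear of it, so it is home. Next is the gate: lift, go left and come down behind the arm.

Emit:
play_rows(series=[[0,-0.015,0,0,0,0,0],[0,-0.016,0,0,0,0,0],[0,-0.016,0,0,0,0,0],[-0.008,-0.008,0.001,0,0,0,0],[-0.014,0,0.002,0,0,0,0],[-0.014,0,0.002,0,0,0,0],[-0.014,0,0.002,0,0,0,0],[-0.014,0,0.002,0,0,0,0],[-0.008,0,0,0,0,0,0],[0,0,0,0,0,0,0]])

```text
clock: 8.75
position: [536.8, 120.3, 121.6]
ee_rot: [-0.38, 0.596, -0.596, 0.381]
contact_force: [0.3, -0.1, -0.3]
gripper_width: -0.0
```

```bash
python3 -c "
from plan import *
st(); plan([[64,77,75]],[3],tgt=target(1))"
```

```text
8.75 g [71.4 81.6 85.8] w [536.8 120.3 121.6] F [ 0.25 -0.1  -0.28] -0.0 [ 0.51  0.36 -0.33 -0.   -0.88  0.62] err [-0.001  0.002 -0.002]
[0.0015, 0.0039, -0.0019, -0.0003, 0.0007, -0.0006]
[0.0015, 0.0039, -0.0019, -0.0003, 0.0007, -0.0006]
[0.0015, 0.0039, -0.0019, -0.0003, 0.0007, -0.0006]
```

Emit:
play_rows(series=[[0.001,0.01,0,0,0,0,0],[0.001,0.011,0,0,0,0,0],[0.001,0.011,0,0,0,0,0],[0.001,0.011,0,0,0,0,0],[0,0.006,0,0,0,0,0],[0,0,0,0,0,0,0]])

```text
clock: 9.35
position: [532.4, 114.5, 66.3]
ee_rot: [-0.381, 0.597, -0.596, 0.379]
contact_force: [-0.8, 0.2, 0.2]
gripper_width: 0.3
```

```bash
python3 -c "
from plan import *
st()
from bench import get_image
import cv2
a=get_image('top')['color'][180:300,150:270,::-1]; b=get_image('side')['color'][100:220,190:310,::-1]
cv2.imwrite('pics/c4.png',cv2.resize(cv2.hconcat([a,b]),None,fx=3.2,fy=3.2,interpolation=cv2.INTER_CUBIC))"
```

```text
9.35 g [62.2 74.4 31.3] w [532.4 114.5  66.3] F [-0.79  0.21  0.18] 0.3 [ 0.51  0.43 -0.39 -0.   -0.75  0.63] err [0.003 0.    0.002]
```

View pics/c4.png

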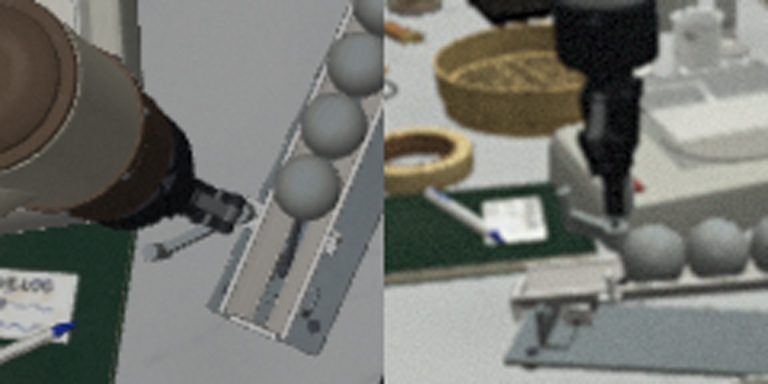

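The fingertip sits behind the arm (top crop, arm from (250,210) to the tab at (155,252)), with no force. Next I plan the sweep.

```bash
cat > sweep.py <<'E'
from plan import *
import sys
def C(a,z=33):
    r=np.interp(a,[0,1.2,2.3],[52,45,33]); h=11*abs(np.cos(a))+14.5*abs(np.sin(a))+np.interp(a,[0,1],[6,4])
    return [70-r*np.sin(a)-h*np.cos(a), 36-r*np.cos(a)+h*np.sin(a), z]
aa=eval(sys.argv[1])
st(); print(np.round([C(a) for a in aa],0).tolist()); plan([C(a) for a in aa],[int(sys.argv[2])]*len(aa),tgt=target(1))
E
python3 sweep.py "[2.2,2.0,1.8,1.6,1.4,1.2,1.0,.8,.6,.4,.2,0]" 1
```

```text
9.45 g [62.8 75.1 32.3] w [533.1 114.9  67.4] F [ 0.09 -0.15  0.84] -0.0 [ 0.51  0.43 -0.39 -0.   -0.75  0.63] err [0.002 0.001 0.001]
[[56.0, 74.0, 33.0], [46.0, 71.0, 33.0], [37.0, 65.0, 33.0], [30.0, 56.0, 33.0], [24.0, 49.0, 33.0], [20.0, 40.0, 33.0], [19.0, 30.0, 33.0], [20.0, 19.0, 33.0], [24.0, 8.0, 33.0], [31.0, -2.0, 33.0], [41.0, -10.0, 33.0], [53.0, -16.0, 33.0]]
[0.0011, 0.0003, -0.0073, 0.0018, 0.0007, 0.001]
[0.0031, 0.0013, -0.0093, -0.0, 0.0, -0.0]
[0.0061, 0.0012, -0.0088, -0.0, 0.0, 0.0]
[0.0088, 0.001, -0.0072, -0.0, 0.0, 0.0]
[0.0074, 0.0008, -0.0055, 0.0, -0.0, 0.0]
[0.0089, 0.0006, -0.0041, 0.0, 0.0, -0.0]
[0.01, 0.0002, -0.0011, -0.0, 0.0, -0.0]
[0.0106, -0.0002, 0.0012, 0.0, -0.0, 0.0]
[0.0107, -0.0006, 0.004, 0.0, -0.0, 0.0]
[0.01, -0.001, 0.0069, 0.0, -0.0, 0.0]
[0.0084, -0.0013, 0.0096, 0.0, -0.0, 0.0]
[0.006, -0.0017, 0.0119, 0.0, -0.0, 0.0]
```

Emit:
play_rows(series=[[0.001,0,-0.004,0.001,0,0.001,0],[0.001,0.0003,-0.004,0,0,0,0],[0.0015,0.0006,-0.0045,0,0,0,0],[0.002,0.0006,-0.0045,0,0,0,0],[0.003,0.0006,-0.0045,0,0,0,0],[0.003,0.0006,-0.0045,0,0,0,0],[0.0045,0.0005,-0.0035,0,0,0,0],[0.0045,0.0005,-0.0035,0,0,0,0]])

```text
clock: 10.25
position: [494.2, 111.7, 66.1]
ee_rot: [0.377, -0.596, 0.596, -0.383]
contact_force: [0.9, 0.9, 0.7]
gripper_width: 0.3
```

```bash
python3 sweep.py "[1.4,1.2,1.0,.8,.6]" 1
```

```text
10.25 g [29.  55.7 35.8] w [494.2 111.7  66.1] F [0.88 0.93 0.7 ] 0.3 [ 0.54  0.37 -0.5   0.   -0.69  0.59] err [-0.005  0.002 -0.007]
[[24.0, 49.0, 33.0], [20.0, 40.0, 33.0], [19.0, 30.0, 33.0], [20.0, 19.0, 33.0], [24.0, 8.0, 33.0]]
[0.0072, 0.0033, -0.0043, -0.0049, 0.0023, -0.0069]
[0.0089, 0.0006, -0.0041, -0.0, -0.0, -0.0]
[0.01, 0.0002, -0.0011, -0.0, -0.0, -0.0]
[0.0106, -0.0002, 0.0012, -0.0, -0.0, -0.0]
[0.0107, -0.0006, 0.004, -0.0, -0.0, -0.0]
```

Emit:
play_rows(series=[[0.004,0.001,-0.002,-0.003,0.001,-0.004,0],[0.004,0.001,-0.002,-0.002,0.001,-0.003,0],[0.0045,0.0007,-0.002,0,0,0,0],[0.0045,0.0005,-0.002,0,0,0,0],[0.005,0,-0.0005,0,0,0,0],[0.005,0,-0.0005,0,0,0,0],[0.005,0,0.0005,0,0,0,0],[0.005,0,0.0005,0,0,0,0]])

```text
clock: 11.05
position: [473.7, 81.1, 65.0]
ee_rot: [0.377, -0.595, 0.597, -0.384]
contact_force: [1.5, 1.0, 2.6]
gripper_width: 0.4
```

```bash
python3 sweep.py "[.8,.6,.4,.2,0]" 1
python3 -c "
from plan import *
from bench import get_image
import cv2
a=get_image('top')['color'][180:300,150:270,::-1]; b=get_image('side')['color'][100:220,190:310,::-1]
cv2.imwrite('pics/c5.png',cv2.resize(cv2.hconcat([a,b]),None,fx=3.2,fy=3.2,interpolation=cv2.INTER_CUBIC))"
```

```text
11.05 g [23.3 19.3 35.5] w [473.7  81.1  65. ] F [1.52 0.98 2.58] 0.4 [ 0.51  0.34 -0.56  0.   -0.66  0.63] err [-0.007  0.003 -0.008]
[[20.0, 19.0, 33.0], [24.0, 8.0, 33.0], [31.0, -2.0, 33.0], [41.0, -10.0, 33.0], [53.0, -16.0, 33.0]]
[0.0002, 0.0028, -0.0026, -0.0073, 0.0026, -0.0076]
[0.0107, -0.0006, 0.004, 0.0, 0.0, -0.0]
[0.01, -0.001, 0.0069, -0.0, -0.0, -0.0]
[0.0084, -0.0013, 0.0096, -0.0, -0.0, -0.0]
[0.006, -0.0017, 0.0119, -0.0, -0.0, -0.0]
```

View pics/c5.png

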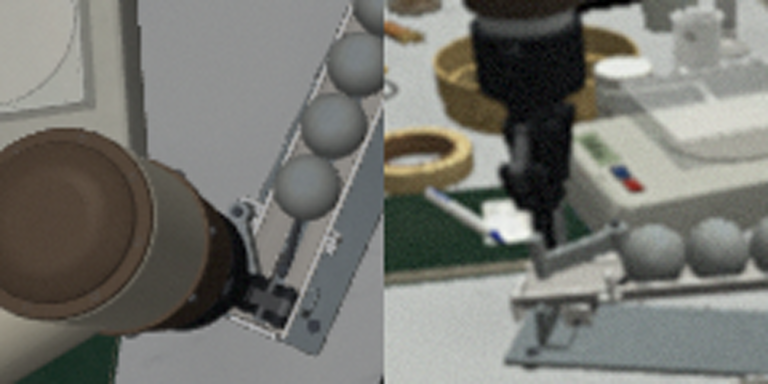

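The arm has come round to about 0.9 rad with the tab ahead of the finger, and the ball has not moved. I carry on.

Emit:
play_rows(series=[[0.004,0.001,0.0005,-0.003,0.001,-0.004,0],[0.005,0.0005,0.0015,-0.003,0.001,-0.003,0],[0.005,-0.0005,0.003,0,0,0,0],[0.005,-0.0005,0.0035,0,0,0,0],[0.0045,-0.0005,0.004,0,0,0,0],[0.0045,-0.0006,0.0045,0,0,0,0]])

```text
clock: 11.75
position: [480.5, 49.0, 66.3]
ee_rot: [0.377, -0.596, 0.596, -0.383]
contact_force: [2.0, 3.2, 0.9]
gripper_width: 0.0
```

```bash
python3 sweep.py "[.2,0]" 3
```

```text
11.75 g [43.1 -6.8 34. ] w [480.5  49.   66.3] F [2.05 3.16 0.95] 0.0 [ 0.44  0.34 -0.55  0.   -0.67  0.7 ] err [-0.006  0.002 -0.006]
[[41.0, -10.0, 33.0], [53.0, -16.0, 33.0]]
[0.0011, 0.0004, -0.0006, -0.0019, 0.0008, -0.0022]
[0.0011, 0.0004, -0.0006, -0.0019, 0.0008, -0.0022]
[0.0011, 0.0004, -0.0006, -0.0019, 0.0008, -0.0022]
[0.002, -0.0006, 0.004, -0.0, 0.0, -0.0]
[0.002, -0.0006, 0.004, -0.0, 0.0, -0.0]
[0.002, -0.0006, 0.004, -0.0, 0.0, -0.0]
```

Emit:
play_rows(series=[[0.004,0.0003,0.001,-0.003,0.001,-0.003,0],[0.003,-0.0003,0.003,0,0,0,0],[0.002,-0.0006,0.004,0,0,0,0],[0.001,-0.0006,0.004,0,0,0,0],[0,0,0,0,0,0,0]])

```text
clock: 12.25
position: [486.2, 36.4, 66.1]
ee_rot: [-0.377, 0.599, -0.595, 0.381]
contact_force: [-1.4, 6.7, 4.2]
gripper_width: 0.1
```

```bash
python3 -c "
from plan import *
st()"
```

```text
12.25 g [ 53.5 -15.9  32.3] w [486.2  36.4  66.1] F [-1.44  6.68  4.16] 0.1 [ 0.4   0.35 -0.53 -0.01 -0.68  0.74] err [ 0.002 -0.002 -0.007]
```

```bash
python3 -c "
from plan import *
from bench import get_image
import cv2
a=get_image('top')['color'][190:290,190:290,::-1]; b=get_image('side')['color'][120:220,210:310,::-1]
cv2.imwrite('pics/c6.png',cv2.resize(cv2.hconcat([a,b]),None,fx=4,fy=4,interpolation=cv2.INTER_CUBIC))
cams()
T=lambda a,z:g2w(p,[70-62*np.sin(a),36-62*np.cos(a),z])
for a in(0,.1,.2,.3): print(a,((proj('top',T(a,59))-[190,190])*4).round(),((proj('side',T(a,59))-[210,120])*4+[400,0]).round())
"
```

```text
0 [[231. 264.]] [[576. 222.]]
0.1 [[226. 274.]] [[565. 223.]]
0.2 [[220. 284.]] [[555. 223.]]
0.3 [[213. 293.]] [[545. 222.]]
```

View pics/c6.png

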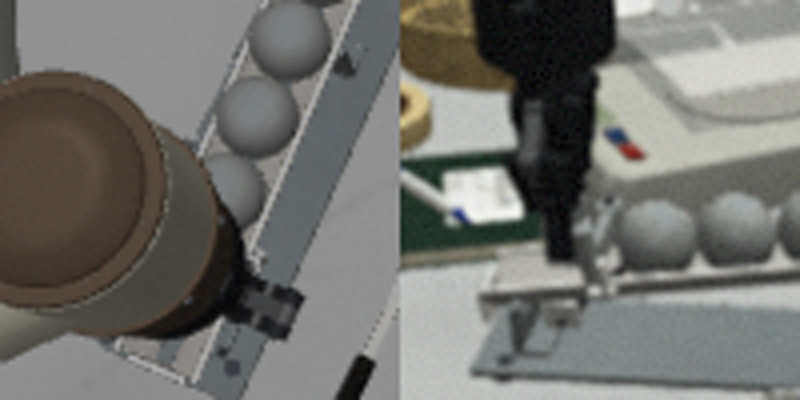

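Emit:
play_rows(series=[[0,0,-0.006,0,0,-0.003,0],[0.002,0,-0.004,0,0,0,0],[0.002,0,0,0,0,0,0],[0.001,0,0,0,0,0,0],[0,0,0,0,0,0,0]])

```text
clock: 12.95
position: [469.8, 33.1, 64.4]
ee_rot: [-0.382, 0.599, -0.595, 0.376]
contact_force: [-0.3, -0.5, -0.3]
gripper_width: -0.4
```

```bash
python3 -c "
from plan import *
st();plan([[53,-20,33]],[4],tgt=target(1))"
```

```text
12.95 g [ 39.8 -25.8  32.5] w [469.8  33.1  64.4] F [-0.32 -0.48 -0.31] -0.4 [ 0.41  0.34 -0.57 -0.01 -0.68  0.72] err [ 0.008 -0.003  0.004]
[-0.0014, -0.0006, 0.0032, 0.0021, -0.0007, 0.0009]
[-0.0014, -0.0006, 0.0032, 0.0021, -0.0007, 0.0009]
[-0.0014, -0.0006, 0.0032, 0.0021, -0.0007, 0.0009]
[-0.0014, -0.0006, 0.0032, 0.0021, -0.0007, 0.0009]
```

Emit:
play_rows(series=[[-0.001,-0.003,0.004,0.004,-0.001,0.002,0],[-0.001,-0.002,0.004,0.004,-0.001,0.002,0],[0,-0.0006,0.004,0,0,0,0]])

```text
clock: 13.25
position: [480.3, 29.3, 69.7]
ee_rot: [-0.38, 0.598, -0.596, 0.378]
contact_force: [-9.6, 13.2, 1.7]
gripper_width: 0.1
```

```bash
python3 -c "
from plan import *
st()"
```

```text
13.25 g [ 51.6 -24.8  36.2] w [480.3  29.3  69.7] F [-9.55 13.15  1.73] 0.1 [ 0.4   0.34 -0.54 -0.   -0.69  0.74] err [ 0.004 -0.002  0.001]
```

Emit:
play_rows(series=[[0,-0.0006,0.004,0,0,0,0],[0,-0.0006,0.004,0,0,0,0]])

```text
clock: 13.45
position: [480.3, 29.0, 69.3]
ee_rot: [-0.382, 0.603, -0.593, 0.373]
contact_force: [-15.1, 19.0, 9.8]
gripper_width: -0.5
```

```bash
python3 -c "
from plan import *
st()"
```

```text
13.45 g [ 51.7 -25.1  35.8] w [480.3  29.   69.3] F [-15.13  19.     9.78] -0.5 [ 0.39  0.35 -0.53 -0.02 -0.71  0.75] err [ 0.02  -0.007  0.004]
```

Firm stop at x = 51.7, where the shut tab should be. I back off and lift clear, then check.

Emit:
play_rows(series=[[0,0,-0.004,0.01,-0.004,0.002,0],[0,0,-0.008,0.006,-0.002,0,0],[0,0,-0.01,0,0,0,0],[0,-0.003,-0.01,0,0,0,0],[0,-0.02,-0.01,0,0,0,0],[0,-0.03,-0.01,0,0,0,0],[0,-0.03,-0.02,0,0,0,0],[0,-0.03,-0.03,0,0,0,0],[-0.02,-0.02,-0.03,0,0,0,0],[-0.02,0,-0.02,0,0,0,0]])

```text
clock: 14.45
position: [354.0, 131.4, 208.7]
ee_rot: [-0.379, 0.599, -0.597, 0.376]
contact_force: [0.9, 0.4, 0.3]
gripper_width: -0.4
```

Emit:
play_rows(series=[[-0.04,0,0,0,0,0,0],[-0.04,0,0,0,0,0,0],[-0.04,0,0,0,0,0,0],[-0.04,0,0,0,0,0,0],[-0.04,0,0,0,0,0,0],[-0.02,0,0,0,0,0,0],[0,0,0,0,0,0,0]])

```text
clock: 15.15
position: [445.4, 339.9, 213.4]
ee_rot: [-0.377, 0.599, -0.595, 0.382]
contact_force: [-0.9, -0.9, -0.1]
gripper_width: -0.1
```

```bash
python3 -c "
from plan import *
from bench import get_image
import cv2
st()
A=get_image('top')['color'][:,:,::-1];B=get_image('side')['color'][:,:,::-1]
a=A[190:290,190:290]; b=B[120:220,210:310]
cv2.imwrite('pics/c7.png',cv2.resize(cv2.hconcat([a,b]),None,fx=4,fy=4,interpolation=cv2.INTER_CUBIC))
# bystander change check
for n,I,(r0,r1,c0,c1) in(('top',A,(150,330,262,380)),('side',B,(200,285,195,415))):
    d=cv2.absdiff(cv2.imread(f'pics/{n}0.png'),I.copy())[r0:r1,c0:c1].max(2); print(n,(d>40).sum(),np.argwhere(d>40)[:5]+[r0,c0])"
```

```text
15.15 g [-89.8 241.8 201.2] w [445.4 339.9 213.4] F [-0.85 -0.85 -0.07] -0.1 [ 0.94  0.29 -0.18 -0.   -1.09  0.19] err [ 0.001 -0.001 -0.009]
top 41 [[150 279]
 [150 280]
 [150 281]
 [150 282]
 [150 283]]
side 0 []
```

View pics/c7.png

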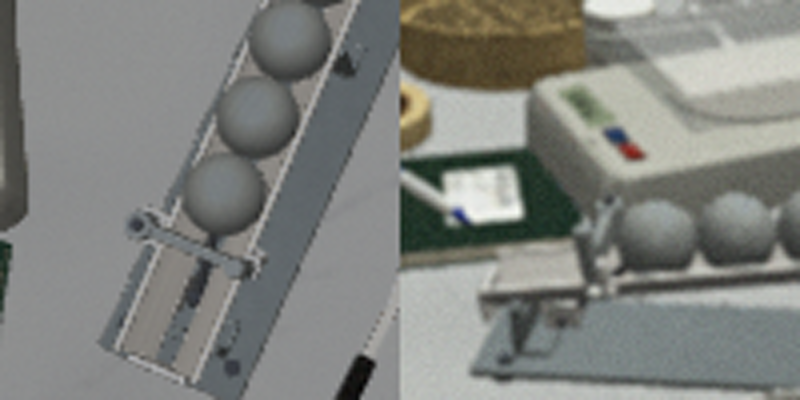

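The gate lies square across the gutter, from the pin at (140,225) to the tab at (240,265) against its stop. The sixth ball is at (225,193), just above it. The only changed pixels in the bystander windows are near (279,150), where the top ball of the row moved up.

```bash
python3 -c "
from bench import job_done; print(job_done())"
```

```text
the job is handed in; nothing more can be done
None
```

The sixth ball is home behind the catch, the gate is shut below it, and the job is handed in. The clock stood at about 15 s of the 51 s allowed.

- **Ball:** I pushed it up the gutter with the shut fingertips, to about x = 110 mm, at roughly 10 N. When I backed off, it settled at the loaded place, x = 104 mm. It stayed there with the finger clear.
- **Gate:** I swept the arm round from about 2.29 rad until it met its stop. The last picture shows it square across the gutter, with the tab against the stop bracket. I read the shut position from the picture and the force at the stop, not from a joint reading.
- **Forces:** The first closing push met an unexpected sideways force of about 5 N, so I backed off and pushed again on the tab. That final push peaked at about 26 N at the wrist.
- **Bystanders:** Comparing before and after pictures showed no change around the tins, jar and spatula. The few pixels that differed were where the top ball of the row moved up. At hand-in the arm was well clear of the rack, touching nothing.
- **Disagreement:** The two cameras disagreed with my fitted gutter pose by about 1 pixel (2 mm), within the stated calibration.

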